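# Open the stylus case

### The job

Open the wider of the two stylus cases on the inspection bench: press down its release tab so that the lid springs up by itself, take the fingers off, then push the lid all the way back until it rests open. Leave the narrow case shut, and do not pick up, shift or knock over the parts standing around.

Things in the scene. Friction and masses are not known exactly. Their poses are not given: they have to be found in the camera images.
- wide_case: The wider of two grey metal cases, screwed to the bench. Its box is 116 mm deep (x), 170 mm wide (y) and 58 mm high, with its lid on 66 mm; screwed down by a thin flange. Origin: centre of its underside, on the bench. Its x axis points from its front (the release tab side, towards the robot) to its rear (the hinge), z up.
- wide_lid (a joint): Angle of the wide case's lid in rad: 0 shut (level, latched), 1.9 fully open on its stop, leaning back. A 6 mm aluminium plate, 120 mm from hinge to front edge, 178 mm wide, with 10 mm side skirts, about 0.2 kg. Unlatched, a spring pin lifts it to about 0.7; from there it must be pushed. It sinks back to 0.7 if let go before upright (1.57); beyond upright it falls open by itself and stays.
- wide_hinge (a point): On the hinge line of the wide case's lid, at the middle of its width, 60 mm behind the case's centre and 63 mm above the bench. Axes as those of wide_case; the lid turns about its y axis, the front edge going up and to the rear.
- wide_lid_edge (a point): Middle of the front edge of the wide case's lid, half-way through its 6 mm thickness; 120 mm from the hinge; it moves with the lid. Its x axis points along the lid to the hinge, z out of the lid's outer face.
- wide_tab (a joint): Angle of the wide case's release tab in rad: 0 at rest, 0.28 fully pressed; it springs back when let go. It turns about a level axis along the case's front, 67 mm in front of the case's centre, 35 mm above the bench; its upright hook holds the lid's front edge. Pressing the pad down about 4 mm (0.14 rad) frees the lid; full travel is 8 mm and takes about 6 N at the pad's middle.
- wide_tab_pad (a point): Centre of the top face of the wide case's release tab: a level black pad 34 mm (x) by 42 mm (y) sticking out of the middle of the case's front, 96 mm in front of the case's centre and 45 mm above the bench. It moves with the tab. The tab's hook stands up at the case's front wall, up to 72 mm above the bench, 24 mm wide.
- narrow_case: The narrower case of the same make, box 116 mm deep and 90 mm wide, otherwise the same shape with its own lid and tab; screwed to the bench. Origin and axes as for wide_case. To be left shut. The two cases may stand either way round.
- narrow_lid (a joint): Angle of the narrow case's lid in rad, 0 shut; to stay shut.
- ball_stand: Loose reference ball, 25 mm, on a dark turned steel stand 52 mm wide; 70 mm high in all. Origin: centre of its underside. To be left alone.
- clevis: Loose dark steel clevis, 50 x 40 mm and 50 mm high. Origin: centre of its underside. To be left alone.
- spool: Loose turned brass spool, 48 mm wide and 55 mm high. Origin: centre of its underside. To be left alone.
Things that resemble listed ones, but are neither listed nor needed, are in the scene too. What is shaped like the narrow_case but orange or purple is not meant.

How it is judged:
By the outcome, as a careful person would: the job done as asked, in the order asked, and still so for the second after the job is handed in, with the robot touching nothing.
It also fails if it takes over 35 s, if anything falls off the work surface, if the arm or the gripper's body presses on something with over 40 N, if the wrist force passes 120 N, or if a joint passes its speed limit or range.

### The arm

A 7-joint arm with a two-finger parallel gripper is mounted at the origin on the work surface. World frame = base frame: x ahead of the robot, y to its left, z up, the work surface at z = 0. Lengths are in m, angles in rad, forces in N, time in s.
With the tool pointing down it reaches from about 0.425 to 0.875 m from the base axis. Payload 4.7 kg.
Tool frame: the origin (TCP) lies at the very end of the fingers, on their centre line; the grasp point (between the pads) lies 19 mm behind it (manip.pinch_z is the z of the grasp point in the tool frame, in m); z points along the fingers, y is the line along which they close (so a half turn about z gives the same grasp; the last joint's range is limited). The gripper opens to 87 mm and grips with 3 to 60 N. Pads are 19 mm wide; open, the fingers measure 117 mm over their backs; the gripper's body (75 mm by 190 mm) begins 51 mm behind the grasp point.
Start: joints at [1.302, 0.321, -0.07, 1.45, 0.023, 1.371, -0.057], TCP at [0.181, -0.624, 0.223] pointing down, gripper open.
Joint ranges: [-2.86, 2.86], [-0.3, 2.09], [-1.38, 1.24], [0.06, 2.45], [-1.56, 4.7], [0.09, 2.05], [-2.69, 2.69]. Speed limits (rad/s): [2.57, 2.57, 3.14, 3.14, 3.14, 3.14, 3.14].

### API

Orientations are given as a unit quaternion [w, x, y, z].
In Python, from workcell import manip gives the robot as it stands.
- The arm moves only by the tool jog_arm, never from a script. Its argument "deltas" is one flat list of numbers, 7 for each row, row after row: the shift along the world's x, y, z in units of 2.5 cm (1.0 is 2.5 cm), then the turn, a rotation vector about the world's x, y, z in units of 0.12 rad (1.0 is 0.12 rad), then the gripper's target within -1 to 1 (fully open at 1, half-way at 0, shut at -1). In form: [x, y, z, wx, wy, wz, grip, x, y, z, wx, wy, wz, grip, ...]. A call has 1 to 8 rows; each row shifts and turns the commanded pose from where the row before left it; what a row does not reach is not made up. A row lasts 1/12 s, in which the tool goes at most 41.7 mm and 7.16 degrees, less where a joint would pass 70% of its speed; a pose out of reach is approached as far as the arm can. A call with a number of a shift or a turn outside -1 to 1 is refused whole. A call with a gripper value outside its range is refused whole. The fingers move at their own pace and stop on an object; "newtons" is the grip in N (left out, the last holds). Time passes only in rows, so rows that do not move let the fingers close. It gives the time, the measured TCP pose, the force, the opening and the grip force at its end, in the units of the state.
- manip.sense(): the state, without advancing time (a new reading comes with each control period).
- manip.capture(name): name is "side" or "top" or "wrist"; returns (picture, depth): 384x512x3 uint8, blue, green, red; 384x512 float32, m along the optical axis (not along the pixel's ray), 0 where there is no reading.
- manip.camera_info(name): a dict with "vfov" (degrees; the focal length in pixels is half the picture's height over the tangent of half this angle, whatever the lens; pixels are square), "cx", "cy" (the principal point, pixels), "rvec" (rotation vector, rad) and "tvec" (3), from world to camera coordinates, as OpenCV has them; the wrist camera has in their place "mount" (4x4, takes a point from camera to tool coordinates, whose origin is the TCP and whose axes are the flange's). Camera axes: x right, y down, z forward; pixel columns grow to the right and rows downward; lengths in m; the calibration is good to about 2 mm. A picture is of the moment at which its call begins: read the wrist's pose just before it. camera_info takes no time and is no camera call.
- manip.hand_in(): hands the job in; it is judged then, once.
Trained networks look in the newest picture that a camera, given by its name, has taken for a name from the list of things; names that differ only in an ending like _2 or _b are one class to them, and where a whole thing is asked for, a point or a joint stands for the part that bears it (a point fixed in the world has none). Each returns a list of dicts, best first, with "p" (0 to 1); they miss things now and then, are a little off and sometimes report something else, mostly with a low value. They report only what shows in the picture. A call takes as long as a camera call. They do not tell look-alikes from the thing itself.
- manip.boxes_of(camera, target): "position" ([x, y, z] in m, in world coordinates, good to about 4 mm: the middle of the surface that is visible of it).
- manip.outline_of(camera, target): "pixels" (384x512 bool, what is visible of it).
- manip.pinpoint(camera, target): "position" ([x, y, z] in m, in world coordinates, good to about 4 mm: a listed point, or the origin of a listed thing).
The state is a dict: "time": time; "joints": joint angles; "joint_velocities": joint speeds; "joint_efforts": joint torques, N m; "ee_pos": TCP position; "tool_rot": TCP orientation; "ft_force": force on the tool from outside, world axes, zero at the start; "moment": the same for the moment, N m; "width": finger opening in m; "finger_force": force on a finger pad.
Only numpy, scipy, OpenCV 4.12 (cv2) and the standard library are available. Lean on these libraries where they do the work, as an engineer would, in place of code of your own. Each camera call takes 0.05 s, during which the arm holds its last target. There are 200 camera calls.

## Working session

There is one attempt and no reset: what is moved stays moved. The work goes in short steps, Python scripts to look and compute and a tool call to move; the robot and the scene stay as the last step left them, time stands still between calls to the robot, and variables do not carry over. Pictures are saved under pics/ and viewed, at most 10 in all, crops included, and the job is handed in when it is done.

Besides the shell and the picture viewer there is one more tool, called as name(argument=value, ...) on one line, values as JSON. jog_arm: Moves the arm, as the interface text tells. Shifts and turns lie within -1 to 1; 1 stands for 2.5 cm of shift or 0.12 rad of turn. Its arguments: {"type":"object","properties":{"deltas":{"type":"array"},"newtons":{"type":"number"}},"required":["deltas"]}

```bash
mkdir -p pics
cat > h.py <<'E'
import numpy as np, cv2
from workcell import manip
def world(cam,d):
    i=manip.camera_info(cam); f=192/np.tan(np.radians(i["vfov"])/2)
    v,u=np.mgrid[:384,:512]
    P=np.stack([(u-i["cx"])/f*d,(v-i["cy"])/f*d,d],-1)
    R=cv2.Rodrigues(np.array(i["rvec"],float))[0]
    return (P-np.array(i["tvec"]).ravel())@R
E
python3 - <<'E'
from h import *
s=manip.sense();print(s["time"],s["ee_pos"],s["tool_rot"])
ims=[]
for c in("top","side"):
    im,d=manip.capture(c);cv2.imwrite(f"pics/{c}.png",im);np.save(f"{c}.npy",d)
    for t in("wide_case","wide_tab_pad","wide_hinge","wide_lid_edge","narrow_case","ball_stand","clevis","spool"):
        print(c,t,[(np.round(r["position"],3).tolist(),round(r["p"],2)) for r in manip.pinpoint(c,t)])
E
```

```text
0.0 [ 0.18117515 -0.62366414  0.22144773] [-9.52036365e-04  9.90017471e-01  1.40941357e-01 -1.86872383e-04]
top wide_case [([0.604, -0.123, 0.002], 0.85)]
top wide_tab_pad [([0.511, -0.099, 0.048], 0.8), ([0.515, 0.386, 0.003], 0.18)]
top wide_hinge []
top wide_lid_edge []
top narrow_case [([0.534, 0.158, -0.003], 0.85), ([0.299, 0.323, 0.002], 0.73)]
top ball_stand [([0.384, -0.003, 0.004], 0.62)]
top clevis [([0.522, -0.382, 0.003], 0.74), ([0.543, -0.108, 0.065], 0.72)]
top spool [([0.517, 0.387, 0.003], 0.64), ([0.606, -0.12, -0.0], 0.16)]
side wide_case [([0.604, -0.12, 0.001], 0.7)]
side wide_tab_pad [([0.511, -0.104, 0.046], 0.59)]
side wide_hinge [([0.666, -0.132, 0.06], 0.65)]
side wide_lid_edge [([0.544, -0.108, 0.064], 0.69)]
side narrow_case [([0.531, 0.161, 0.002], 0.9), ([0.298, 0.328, 0.001], 0.89), ([0.361, -0.241, -0.004], 0.58)]
side ball_stand [([0.384, -0.001, 0.0], 0.72)]
side clevis [([0.526, -0.38, -0.004], 0.62), ([0.384, -0.002, -0.002], 0.16)]
side spool [([0.518, 0.386, -0.002], 0.57)]
```

View pics/top.png

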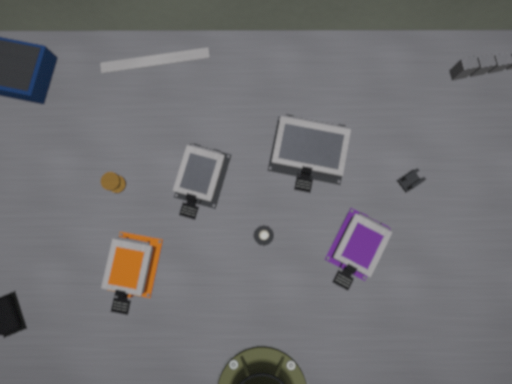

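View pics/side.png

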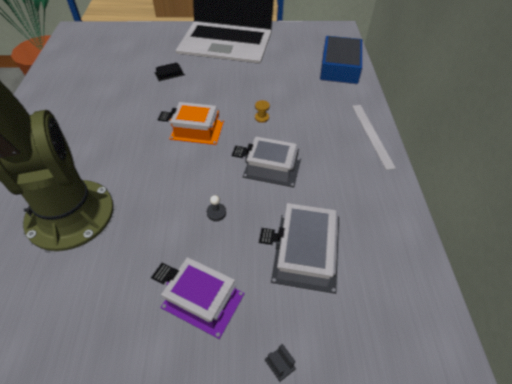

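Candidates are the wide grey case at top (311,145), narrow grey (200,172), orange (128,267) and purple (362,245). By the description I choose (311,145), which is side (308,240): clearly wider, grey, at about (0.604, -0.122), yaw about -0.2. I'll go above its tab with fingers shut and check up close.

jog_arm(deltas=[0.54, 0.87, 0, 0, 0, -1, -1, 0.54, 0.87, 0, 0, 0, -1, -1, 0.54, 0.87, 0, 0, 0, -1, -1, 0.54, 0.87, 0, 0, 0, -1, -1, 0.54, 0.87, 0, 0, 0, 0, -1, 0.54, 0.87, 0, 0, 0, 0, -1, 0.54, 0.87, 0, 0, 0, 0, -1, 0.54, 0.87, 0, 0, 0, 0, -1], newtons=10)

```text
time: 1.57
ee_pos: [0.2899, -0.4491, 0.2228]
tool_rot: [0.0, 0.995, -0.098, 0.0]
ft_force: [0.2, -0.2, -0.0]
width: 0.042
finger_force: 0.0
```

jog_arm(deltas=[0.54, 0.87, 0, 0, 0, 0, -1, 0.54, 0.87, 0, 0, 0, 0, -1, 0.54, 0.87, 0, 0, 0, 0, -1, 0.54, 0.87, 0, 0, 0, 0, -1, 0.54, 0.87, 0, 0, 0, 0, -1, 0.54, 0.87, 0, 0, 0, 0, -1, 0.54, 0.87, 0, 0, 0, 0, -1, 0.54, 0.87, 0, 0, 0, 0, -1])

```text
time: 2.23
ee_pos: [0.3979, -0.2751, 0.2229]
tool_rot: [0.0, 0.995, -0.098, 0.0]
ft_force: [0.6, 0.2, -0.1]
width: 0.0009
finger_force: 0.0
```

jog_arm(deltas=[0.54, 0.87, 0, 0, 0, 0, -1, 0.54, 0.87, 0, 0, 0, 0, -1, 0.54, 0.87, 0, 0, 0, 0, -1, 0.54, 0.87, 0, 0, 0, 0, -1, 0.54, 0.87, 0, 0, 0, 0, -1, 0.54, 0.87, 0, 0, 0, 0, -1, 0.54, 0.87, 0, 0, 0, 0, -1, 0.54, 0.87, 0, 0, 0, 0, -1])

```text
time: 2.9
ee_pos: [0.5059, -0.1011, 0.2229]
tool_rot: [0.0, 0.995, -0.098, 0.0]
ft_force: [-0.2, 0.6, 0.3]
width: 0.0006
finger_force: 0.0
```

```bash
cat > w.py <<'E'
from h import *
from scipy.spatial.transform import Rotation as R
import sys
s=manip.sense();q=s["tool_rot"];Rt=R.from_quat(np.roll(q,-1)).as_matrix()
print(s["time"],np.round(s["ee_pos"],4),"toolx",np.round(Rt[:,0],3),"z",np.round(Rt[:,2],3),"F",np.round(s["ft_force"],1),s["width"])
im,d=manip.capture("wrist");cv2.imwrite(f"pics/{sys.argv[1]}.png",im)
for t in sys.argv[2:]:
    for c in("wrist","top","side"):
        if c!="wrist" : manip.capture(c)
        print(c,t,[(np.round(r["position"],3).tolist(),round(r["p"],2)) for r in manip.pinpoint(c,t)])
E
python3 w.py w1 wide_tab_pad wide_lid_edge wide_case wide_hinge
```

```text
2.9 [ 0.5059 -0.1011  0.2229] toolx [ 0.981 -0.196  0.001] z [ 0.001 -0.    -1.   ] F [-0.2  0.6  0.3] 0.0005959827872847725
wrist wide_tab_pad [([0.511, -0.102, 0.044], 0.89)]
top wide_tab_pad [([0.51, -0.1, 0.048], 0.61)]
side wide_tab_pad [([0.509, -0.104, 0.046], 0.7)]
wrist wide_lid_edge [([0.544, -0.11, 0.061], 0.75)]
top wide_lid_edge []
side wide_lid_edge [([0.542, -0.105, 0.066], 0.71)]
wrist wide_case [([0.601, -0.12, -0.002], 0.91)]
top wide_case []
side wide_case [([0.605, -0.12, -0.004], 0.85), ([0.528, -0.381, -0.002], 0.17)]
wrist wide_hinge [([0.662, -0.129, 0.059], 0.67)]
top wide_hinge [([0.662, -0.133, 0.064], 0.94)]
side wide_hinge [([0.664, -0.131, 0.06], 0.72)]
```

View pics/w1.png

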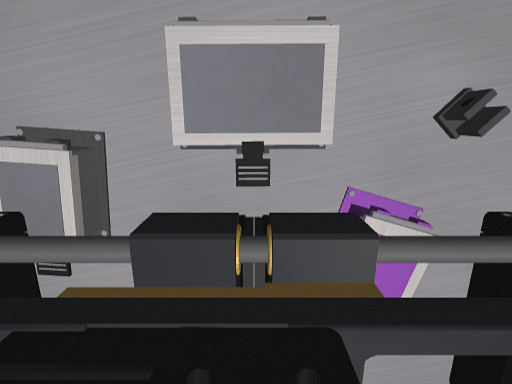

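Close view: grey wide case at (253,85), its black tab at (253,172) dead ahead of the fingers; this is the right one. I'll descend with a slight backward tilt so the lid clears the gripper body.

jog_arm(deltas=[-0.1, 0, -1, -0.2, -0.98, 0, -1, 0, 0, -1, -0.2, -0.98, 0, -1, 0, 0, -1, 0, 0, 0, -1, 0, 0, -1, 0, 0, 0, -1, 0, 0, -1, 0, 0, 0, -1, 0, 0, -1, 0, 0, 0, -1, 0, 0, -0.6, 0, 0, 0, -1, 0, 0, 0, 0, 0, 0, -1])

```text
time: 4.62
ee_pos: [0.4998, -0.1014, 0.054]
tool_rot: [0.011, 0.988, -0.098, 0.116]
ft_force: [0.2, 0.0, -0.4]
width: 0.0003
finger_force: 0.0
```

jog_arm(deltas=[0, 0, -0.2, 0, 0, 0, -1, 0, 0, -0.2, 0, 0, 0, -1, 0, 0, 0, 0, 0, 0, -1])

```text
time: 4.87
ee_pos: [0.5034, -0.1023, 0.0479]
tool_rot: [0.012, 0.988, -0.098, 0.119]
ft_force: [-0.1, 0.1, 0.4]
width: 0.0
finger_force: 0.0
```

jog_arm(deltas=[0, 0, -0.16, 0, 0, 0, -1, 0, 0, -0.16, 0, 0, 0, -1, 0, 0, -0.1, 0, 0, 0, -1, 0, 0, 0, 0, 0, 0, -1])

```text
time: 5.2
ee_pos: [0.5033, -0.1024, 0.0373]
tool_rot: [0.012, 0.988, -0.098, 0.12]
ft_force: [-0.4, -0.5, 4.4]
width: 0.0005
finger_force: 1.9
```

```bash
python3 w.py w2 wide_lid_edge wide_tab_pad; python3 -c "
import cv2
im=cv2.imread('pics/w2.png')[:260]; 
from workcell import manip
s=manip.capture('side')[0][170:300,200:370]
cv2.imwrite('pics/c2.png',cv2.resize(s,None,fx=4,fy=4))"
```

```text
5.2 [ 0.5033 -0.1024  0.0373] toolx [ 0.952 -0.19   0.239] z [ 0.234 -0.048 -0.971] F [-0.4 -0.5  4.4] 0.0005495757363109337
wrist wide_lid_edge [([0.557, -0.112, 0.113], 0.92)]
top wide_lid_edge [([0.568, -0.114, 0.139], 0.85)]
side wide_lid_edge [([0.574, -0.117, 0.142], 0.86)]
wrist wide_tab_pad [([0.511, -0.103, 0.036], 0.57)]
top wide_tab_pad [([0.51, -0.102, 0.04], 0.43)]
side wide_tab_pad [([0.509, -0.098, 0.038], 0.57), ([0.605, -0.118, -0.002], 0.23)]
```

View pics/c2.png

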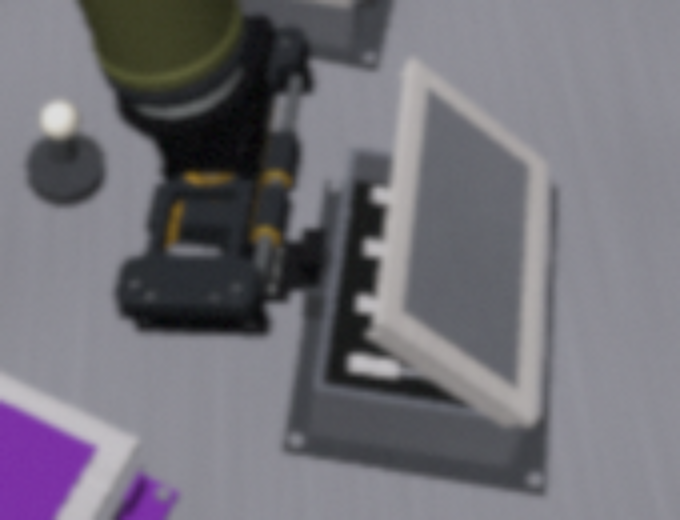

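The side crop shows the lid sprung up to about 0.7, front edge at crop (395,200), and the gripper clear of it. Next I take the fingers up off the tab.

jog_arm(deltas=[0, 0, 0.5, 0, 0, 0, -1, 0, 0, 1, 0, 0, 0, -1, 0, 0, 1, 0, 0, 0, -1, 0, 0, 1, 0, 0, 0, -1, 0, 0, 0, 0, 0, 0, -1, 0, 0, 0, 0, 0, 0, -1])

```text
time: 6.3
ee_pos: [0.5033, -0.1024, 0.1254]
tool_rot: [0.013, 0.988, -0.098, 0.12]
ft_force: [-0.1, -0.5, 0.4]
width: 0.0005
finger_force: 0.0
```

jog_arm(deltas=[0.6, -0.12, 0, 0, 0, 0, -1, 0.6, -0.12, 0, 0, 0, 0, -1, 0.5, -0.1, 0, 0, 0, 0, -1, 0.5, -0.1, 0, 0, 0, 0, -1, 0.5, -0.1, 0, 0, 0, 0, -1, 0.5, -0.1, 0, 0, 0, 0, -1, 0, 0, 0, 0, 0, 0, -1])

```text
time: 6.88
ee_pos: [0.5827, -0.1179, 0.1221]
tool_rot: [0.011, 0.988, -0.098, 0.117]
ft_force: [-0.6, -0.4, 0.2]
width: 0.0007
finger_force: 0.3
```

```bash
python3 w.py w3 wide_lid_edge; python3 -c "
import cv2
from workcell import manip
s=manip.capture('side')[0][150:300,200:370]
cv2.imwrite('pics/c3.png',cv2.resize(s,None,fx=4,fy=4))"
```

```text
6.8833 [ 0.5827 -0.1179  0.1221] toolx [ 0.953 -0.191  0.234] z [ 0.23  -0.045 -0.972] F [-0.6 -0.4  0.2] 0.0006992522227646157
wrist wide_lid_edge [([0.591, -0.116, 0.153], 0.63)]
top wide_lid_edge []
side wide_lid_edge [([0.585, -0.117, 0.156], 0.72)]
```

View pics/c3.png

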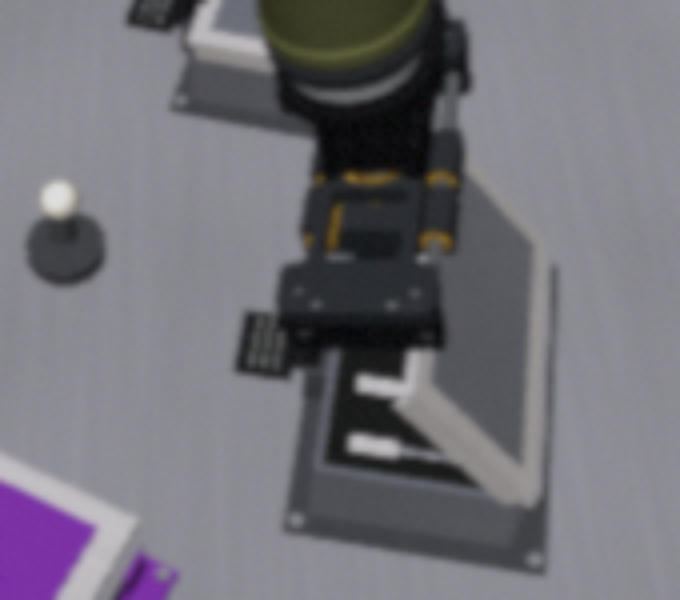

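The fingers are in front of and under the lid's edge and it is rising (edge about z 0.155), with little force. I'll push on past upright.

jog_arm(deltas=[0.42, -0.08, 0, 0, 0, 0, -1, 0.42, -0.08, 0, 0, 0, 0, -1, 0.42, -0.08, 0, 0, 0, 0, -1, 0.42, -0.08, 0, 0, 0, 0, -1, 0.42, -0.08, 0, 0, 0, 0, -1, 0.42, -0.08, 0, 0, 0, 0, -1, 0.42, -0.08, 0, 0, 0, 0, -1, 0.42, -0.08, 0, 0, 0, 0, -1])

```text
time: 7.9
ee_pos: [0.6684, -0.1346, 0.1245]
tool_rot: [0.012, 0.988, -0.098, 0.119]
ft_force: [0.0, -0.0, 0.3]
width: 0.0007
finger_force: 0.3
```

jog_arm(deltas=[0.2, -0.04, 0, 0, 0, 0, -1, 0.2, -0.04, 0, 0, 0, 0, -1, 0, 0, 0, 0, 0, 0, -1, 0, 0, 0, 0, 0, 0, -1, 0, 0, 0, 0, 0, 0, -1])

```text
time: 8.32
ee_pos: [0.6719, -0.1353, 0.1238]
tool_rot: [0.013, 0.989, -0.098, 0.113]
ft_force: [-21.9, 4.4, 15.1]
width: 0.0001
finger_force: 12.9
```

```bash
python3 w.py w4 wide_lid_edge; python3 -c "
import cv2
from workcell import manip
s=manip.capture('side')[0][150:300,200:400]
cv2.imwrite('pics/c4.png',cv2.resize(s,None,fx=4,fy=4))"
```

```text
8.3167 [ 0.6719 -0.1353  0.1238] toolx [ 0.955 -0.191  0.226] z [ 0.221 -0.047 -0.974] F [-21.9   4.4  15.1] 9.760379170251792e-05
wrist wide_lid_edge [([0.702, -0.141, 0.173], 0.86)]
top wide_lid_edge [([0.661, -0.133, 0.066], 0.52)]
side wide_lid_edge [([0.7, -0.14, 0.175], 0.87)]
```

View pics/c4.png

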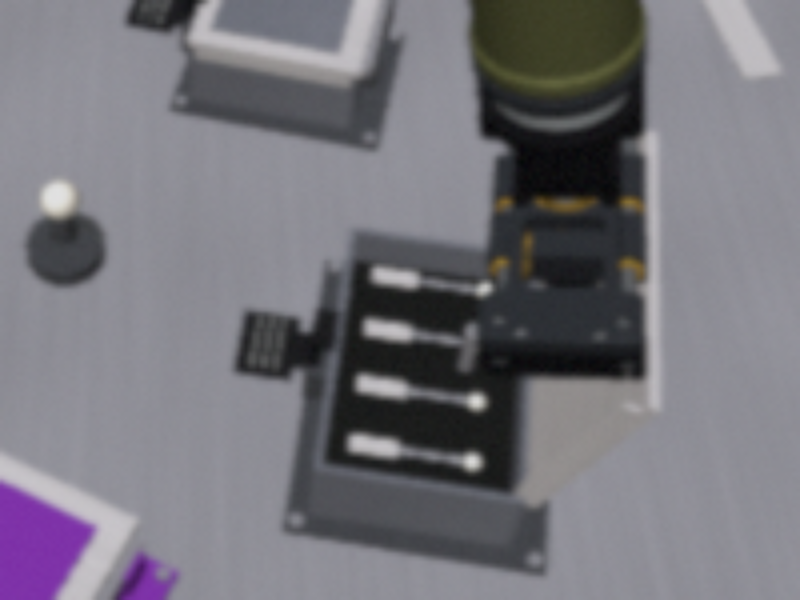

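The lid is fully back on its stop: edge at (0.70, 0.174), angle about 1.9. I'll back the fingers off and up.

jog_arm(deltas=[-0.5, 0.1, 0, 0, 0, 0, -1, -1, 0.2, 0, 0, 0, 0, -1, -1, 0.2, 0.5, 0, 0, 0, -1, -1, 0.2, 1, 0, 0, 0, -1, -1, 0.2, 1, 0, 0, 0, -1, -1, 0.2, 1, 0, 0, 0, -1, 0, 0, 0, 0, 0, 0, -1, 0, 0, 0, 0, 0, 0, -1])

```text
time: 9.33
ee_pos: [0.5407, -0.1093, 0.215]
tool_rot: [0.014, 0.988, -0.098, 0.122]
ft_force: [0.7, 0.2, -0.4]
width: 0.0005
finger_force: 0.0
```

```bash
python3 w.py w5 wide_lid_edge; python3 -c "
import cv2
from workcell import manip
s=manip.capture('side')[0]
cv2.imwrite('pics/c5.png',s)"
```

```text
9.3333 [ 0.5407 -0.1093  0.215 ] toolx [ 0.951 -0.19   0.244] z [ 0.238 -0.051 -0.97 ] F [ 0.7  0.2 -0.4] 0.0004523513975642946
wrist wide_lid_edge [([0.702, -0.138, 0.174], 0.81)]
top wide_lid_edge [([0.696, -0.138, 0.177], 0.65)]
side wide_lid_edge [([0.699, -0.138, 0.179], 0.71)]
```

View pics/c5.png

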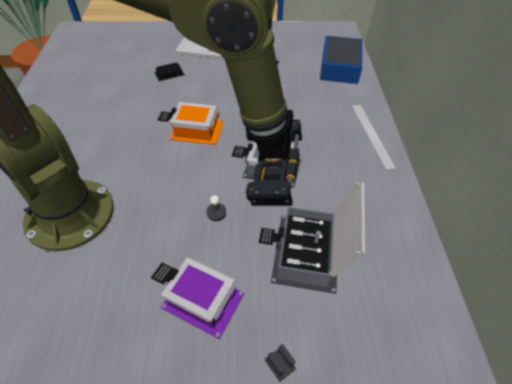

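The lid stands open at (350,225), the loose parts are where they were, and the arm is clear.

```bash
python3 -c "
from workcell import manip
print(manip.hand_in())"
```

```text
the job is handed in; nothing more can be done
None
```

The wide case is open: I pressed its tab, the lid sprang up, I lifted the fingers off and pushed it back to its stop (about 1.9 rad); the narrow case and loose parts weren't touched, and I handed in at about 9.4 s.

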